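Hold the leak-test coupler on the bottle's tilted nipple

ROBOT

A 7-joint arm with a two-finger parallel gripper is mounted at the origin on the work surface. World frame = base frame: x ahead of the robot, y to its left, z up, the work surface at z = 0. Lengths are in m, angles in rad, forces in N, time in s.
With the tool pointing down it reaches from about 0.4 to 0.85 m from the base axis. Payload 10.4 kg.
Tool frame: the origin (TCP) lies at the very end of the fingers, on their centre line; the grasp point (between the pads) lies 19 mm behind it; z points along the fingers, y is the line along which they close (so a half turn about z gives the same grasp; the last joint's range is limited). The gripper opens to 85 mm and grips with 20 to 120 N. Pads are 22 mm wide; open, the fingers measure 114 mm over their backs; the gripper's body (76 mm by 85 mm) begins 54 mm behind the grasp point. The pads swing forward as they close: fully open they stand 13 mm farther back than shut.
Start: joints at [1.077, 0.332, -0.065, 1.46, 0.022, 1.35, -0.088], TCP at [0.284, -0.557, 0.192] pointing down, gripper open.
Joint ranges: [-2.6, 2.6], [-0.5, 2.12], [-1.47, 1.34], [0.16, 2.42], [-1.27, 4.41], [0.06, 2.06], [-2.6, 2.6]. Speed limits (rad/s): [2.22, 2.22, 2.79, 2.79, 3.14, 3.14, 3.14].

INTERFACE

Orientations are given as a unit quaternion [x, y, z, w].
In Python, from workcell import manip, vision, order gives the robot as it stands. The module is installed in compiled form; this text tells all that it offers.
- The arm moves only by the tool move_arm, never from a script. Its argument "motion" is a list of rows, each a list of 3 entries, a list of its own where there are three numbers: the shift along the tool's x, y, z scaled (see below), then the turn, a rotation vector about the tool's x, y, z scaled (see below), then the opening, from -1 (shut) to 1 (fully open). In form: [[[dx, dy, dz], [wx, wy, wz], hand], ...]. A call has 1 to 12 rows; each row shifts and turns the commanded pose from where the row before left it, along the tool's axes as they then stand; what a row does not reach is not made up. The controller multiplies each number of a shift by 0.75 m and each number of a turn by pi/4 rad. A row lasts 1/10 s, in which the tool goes at most 50 mm and 8.59 degrees, less where a joint would pass 70% of its speed; a pose out of reach is approached as far as the arm can. A call with a number of a shift or a turn outside -1 to 1 is refused whole. A call with a gripper value outside its range is refused whole. The fingers move at their own pace and stop on an object; "newtons" is the grip in N (left out, the last holds). Time passes only in rows, so rows that do not move let the fingers close. It gives the time, the measured TCP pose, the force, the opening and the grip force at its end, in the units of the state.
- manip.get_obs(): the state, without advancing time (a new reading comes with each control period).
- vision.camera(name): name is "side" or "top" or "wrist"; returns a dict with "pixels" (480x640x3 uint8, red, green, blue), "fx", "fy", "cx", "cy" (pixels), "R" (3x3) and "t" (3): a world point X has camera coordinates R X + t. Camera axes: x right, y down, z forward; pixel columns grow to the right and rows downward; lengths in m; the calibration is good to about 2 mm. A picture is of the moment at which its call begins. There is no depth.
- order.hand_in(): hands the job in; it is judged then, once.
The state is a dict: "clock": time; "joint_pos": joint angles; "joint_velocities": joint speeds; "tau": joint torques, N m; "position": TCP position; "ee_rot": TCP orientation; "ft_force": force on the tool from outside, world axes, zero at the start; "torque": the same for the moment, N m; "grip_width": opening from 0.0 (shut) to 1.0 (fully open); "grasp_force": force on a finger pad.
Only numpy, scipy, OpenCV 4.12 (cv2) and the standard library are available. Lean on these libraries where they do the work, as an engineer would, in place of code of your own. Each camera call takes 0.05 s, during which the arm holds its last target. There are 200 camera calls.

TASK

Only one of the two seats on the manifold carries a bottle; the other is closed with a low plug. Pick up the leak-test coupler from its mat, push it squarely onto the tilted nipple in front of the bottle until it snaps in and its sprung collar is fully home, and finish while still gripping the coupler and holding it pressed home against the spring. Do not press the other nipple's collar, and leave the loose caps and the well plate where they are.

Things in the scene. Friction and masses are not known exactly. Their poses are not given: they have to be found in the camera images.
- coupler: loose leak-test coupler, 76 mm tall, 0.10 to 0.21 kg, upright on the mat. Origin: centre of its lower rim; z: its axis, up. Nose 22 mm in diameter, bore 15 mm, 24 mm deep (z 0 to 24 mm), with a round bead 28 mm across at z 3.5 mm; flange 40 mm in diameter (24 to 30 mm); round grey barrel 26 mm in diameter to grip (30 to 76 mm). Its yaw does not matter. Pressed on, its rim bears on the collar top
- manifold: white fixed block 200 x 250 x 50 mm, two tilted fittings on its robot (-x) side, two seats at its rear. Origin on its underside (block spans x -80 to 120, y -125 to 125 mm). The seats are raised rings 62 mm in diameter at (65, 60) and (65, -60) mm, tops 56 mm above the bench
- bottle: amber bottle with white cap, 52 mm in diameter, 120 mm tall, fixed upright in one of the two seats, origin at the centre of its underside; manifold y above 0 means the left fitting is the one to use, below 0 the right
- plug: low white blanking plug with a grip bar, 48 mm in diameter, 18 mm tall, fixed in the other seat, origin at the centre of its underside
- port_left: left fitting, manifold +y side: fixed boss 60 mm in diameter, leaning 24 degrees to manifold -x. Origin: centre of its end face, (-50, +60, 75) mm in the manifold; z: its axis, outward; y: manifold y. Fixed stem 11 mm in diameter (5 at the tip), 22 mm up z; round it a sprung collar 21 mm wide, top at z 12 mm out, 2 home; sprung roller catches on both y sides, rollers at z 12 mm, 23 mm gap
- port_right: right fitting, manifold -y side: fixed boss 60 mm in diameter, leaning 24 degrees to manifold -x. Origin: centre of its end face, (-50, -60, 75) mm in the manifold; z: its axis, outward; y: manifold y. Fixed stem 11 mm in diameter (5 at the tip), 22 mm up z; round it a sprung collar 21 mm wide, top at z 12 mm out, 2 home; sprung roller catches on both y sides, rollers at z 12 mm, 23 mm gap
- collar_left (a joint): press-in travel of the left fitting's collar, m: 0 = out, 0.010 = fully home (hard stop); spring 6 N out, 12 N home. Net push on the coupler: about 11 N while its bead spreads the rollers (near 1 mm), falls to about 3 N as they snap in behind it (7 to 8 mm), then 10 to 12 N at home. Let go, it springs back at least 2 mm, or right off
- collar_right (a joint): press-in travel of the right fitting's collar, m: 0 = out, 0.010 = fully home (hard stop); spring 6 N out, 12 N home. Net push on the coupler: about 11 N while its bead spreads the rollers (near 1 mm), falls to about 3 N as they snap in behind it (7 to 8 mm), then 10 to 12 N at home. Let go, it springs back at least 2 mm, or right off
- mat: round grey parking mat, 96 mm in diameter, 3 mm thick, fixed, origin at the centre of its underside
- cap0: loose white screw cap, 32 mm in diameter, 18 mm high, bystander, origin at the centre of its underside
- cap1: second loose screw cap like the first, bystander
- wellplate: loose white well plate 127 x 85 x 21 mm, bystander, origin at the centre of its underside, long side along its x
Mind the look-alikes: they are no part of the job. Of the things like the coupler, leave any that is pink; of the rest the smaller one is meant.

How it is judged:
By the outcome, as a careful person would: the job done as asked, in the order asked, and still so for the second after the job is handed in, while the arm keeps its last pose, push and grip.
It also fails if it takes over 38 s, if anything falls off the work surface, if the arm or the gripper's body presses on something with over 40 N, if the wrist force passes 120 N, or if a joint passes its speed limit or range.

## Working session

There is one attempt and no reset: what is moved stays moved. The work goes in short steps, Python scripts to look and compute and a tool call to move; the robot and the scene stay as the last step left them, time stands still between calls to the robot, and variables do not carry over. Pictures are saved under pics/ and viewed, at most 10 in all, crops included, and the job is handed in when it is done.

Besides the shell and the picture viewer there is one more tool, called after "Call:" as name(argument=value, ...), one argument or row to a line, values as JSON. move_arm: Moves the arm, as the interface text tells. Its arguments: {"type":"object","properties":{"motion":{"type":"array"},"newtons":{"type":"number"}},"required":["motion"]}

```bash
mkdir -p pics; python3 - <<'E'
from workcell import manip, vision
import cv2,pickle
o=manip.get_obs();print(o)
d={}
for n in("side","top","wrist"):
    c=vision.camera(n);d[n]=c;cv2.imwrite(f"pics/{n}0.png",c["pixels"][:,:,::-1])
    print(n,c["fx"],c["cx"],c["cy"],c["R"],c["t"])
pickle.dump(d,open("cams0.pkl","wb"))
E
```

```text
{'clock': 0.0, 'joint_pos': array([ 1.07738698,  0.33287511, -0.06472267,  1.46095765,  0.02161181,
        1.34992293, -0.08850687]), 'joint_velocities': array([-8.62623244e-04,  4.71367052e-04, -9.55201434e-04,  5.99008882e-04,
       -3.91699455e-06,  8.05656077e-05, -1.50342995e-05]), 'tau': array([ 5.73048947e-04, -6.25444651e+01,  4.91431751e-02, -3.91605091e+01,
        1.63234054e-02,  9.80804034e-03,  1.70931480e-05]), 'position': array([ 0.28330133, -0.55660088,  0.19130623]), 'ee_rot': array([ 9.72415286e-01,  2.33255170e-01, -2.06752704e-04, -7.03677302e-04]), 'ft_force': array([ 0.94493571, -0.84872044, -0.02693419]), 'torque': array([ 0.00186183,  0.00075309, -0.04776913]), 'grasp_force': 0.0, 'grip_width': 0.9977729402617821}
side 514.9806768714834 313.1384793985751 239.24309717900684 [[-0.69625885 -0.71764285 -0.01457219]
 [-0.38896486  0.39428144 -0.83261545]
 [ 0.60326607 -0.57404781 -0.5536598 ]] [0.39006419 0.31889184 0.53876077]
top 436.65318659156566 314.3462260067762 239.8425544491011 [[ 0.02457427 -0.99966533 -0.00808251]
 [-0.99302743 -0.02347707 -0.11552204]
 [ 0.11529362  0.01086502 -0.99327203]] [-0.06452933  0.59688152  0.79196181]
wrist 363.92732440038515 318.8538839994296 232.70057101178637 [[ 0.45301334 -0.89150199 -0.00176414]
 [-0.84573671 -0.43038209  0.31543727]
 [-0.2819722  -0.1414053  -0.94894479]] [-0.6239374  -0.03969399  0.38041289]
```

View pics/top0.png

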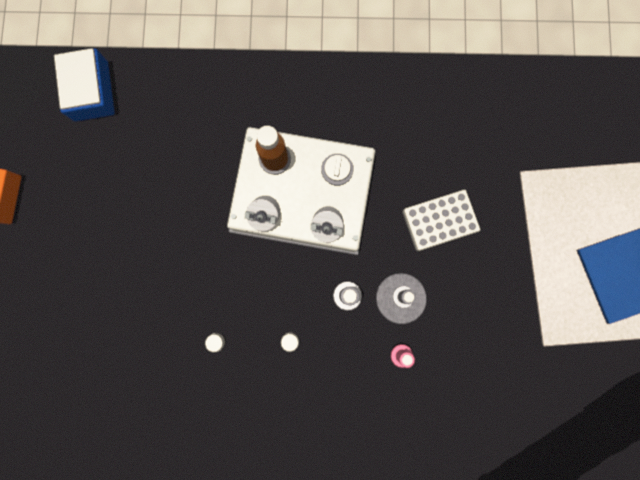

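View pics/side0.png

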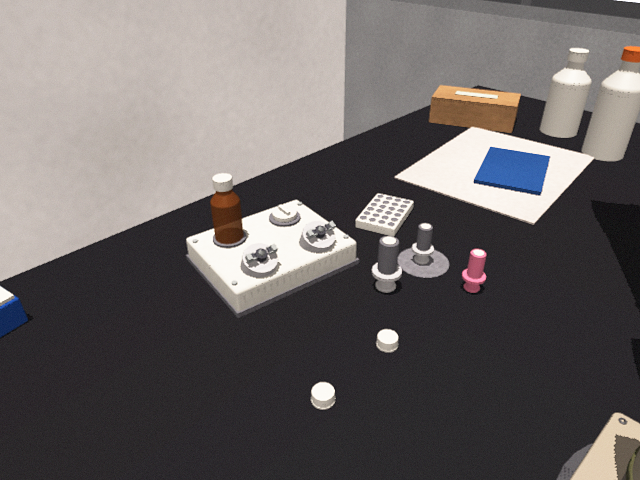

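Top view: the bottle (265,135) is at the image-left, which is the +y seat. So the left fitting (262,215) is the one to use. The target coupler stands on the mat at (404,297); the larger decoy is at (347,296) and the pink one at (403,357). The side view agrees. Next I'll zoom in to measure.

```bash
python3 - <<'E'
import cv2,pickle
d=pickle.load(open("cams0.pkl","rb"))
def crop(n,x,y,w,h,s,f):
    im=d[n]["pixels"][y:y+h,x:x+w,::-1]
    im=cv2.resize(im,None,fx=s,fy=s,interpolation=cv2.INTER_CUBIC)
    for i in range(0,w,20):
        cv2.putText(im,str(x+i),(i*s,10),0,.35,(0,255,0),1);cv2.line(im,(i*s,12),(i*s,18),(0,255,0),1)
    for j in range(0,h,20):
        cv2.putText(im,str(y+j),(0,j*s+4),0,.35,(0,255,255),1);cv2.line(im,(24,j*s),(30,j*s),(0,255,255),1)
    cv2.imwrite(f,im)
crop("top",220,120,160,140,4,"pics/c1.png")
crop("side",180,190,195,115,4,"pics/c2.png")
crop("top",325,265,110,110,5,"pics/c3.png")
E
```

```text
(no output)
```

View pics/c1.png

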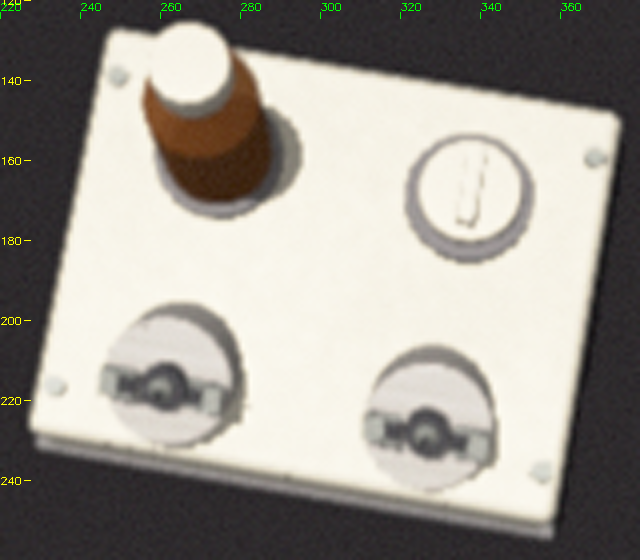

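View pics/c2.png

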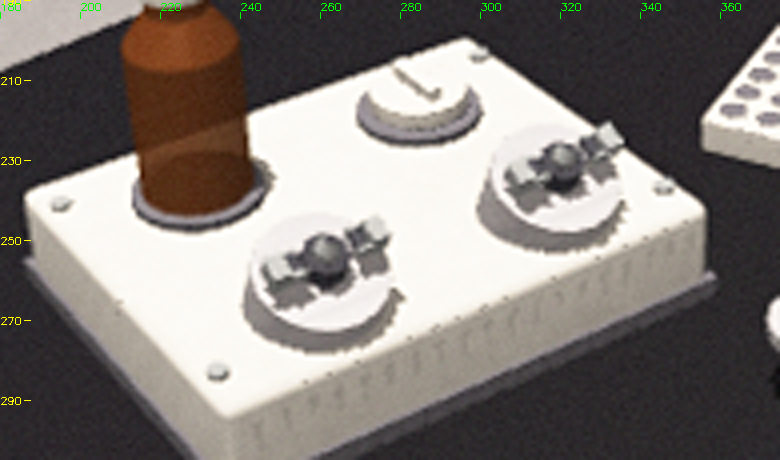

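View pics/c3.png

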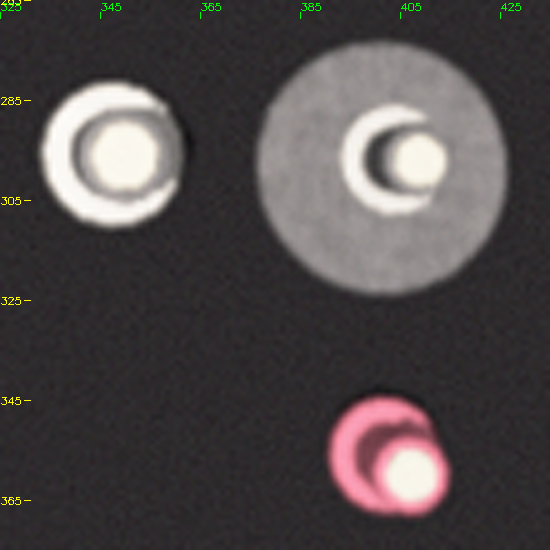

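```bash
cat > h.py <<'E'
import numpy as np,pickle
from scipy.optimize import least_squares
from scipy.spatial.transform import Rotation as Ro
def proj(c,X):
    p=np.asarray(X)@c["R"].T+c["t"]; return np.c_[c["fx"]*p[:,0]/p[:,2]+c["cx"],c["fy"]*p[:,1]/p[:,2]+c["cy"]]
def ray(c,u,v,z):
    d=c["R"].T@np.array([(u-c["cx"])/c["fx"],(v-c["cy"])/c["fy"],1]);o=-c["R"].T@c["t"]
    return o+d*(z-o[2])/d[2]
E
python3 - <<'E'
from h import *
d=pickle.load(open("cams0.pkl","rb"))
C=np.array([[.12,.125,.05],[.12,-.125,.05],[-.08,-.125,.05],[-.08,.125,.05]])
a=np.radians(24);ax=np.array([-np.sin(a),0,np.cos(a)])
T=np.array([[-.05,.06,.075],[-.05,-.06,.075]])+.022*ax
M=np.r_[C,T]
obs={"top":[(246.3,127),(375,149.5),(358.3,250.3),(227.8,227.5),(261.2,218),(327,228)],
"side":[(187,238.8),(296.3,199.5),(356.3,241.8),(237,293.8),(262,253),(320.7,230)]}
W=lambda p:M@Ro.from_euler('z',p[2]).as_matrix().T+[p[0],p[1],0]
for ns in(["top"],["side"],["top","side"]):
    f=lambda p:np.concatenate([(proj(d[n],W(p))-obs[n]).ravel() for n in ns])
    s=least_squares(f,[.6,0.05,-.1],loss='soft_l1');print(ns,s.x,np.round(f(s.x).reshape(-1,2),1).tolist());
    print(W(s.x)[4])
for n,u,v,z in[("top",408.6,297,.079),("top",404.4,297,.033),("top",401.4,298.4,.003)]: print(ray(d[n],u,v,z))
print("side",ray(d["side"],425,227.5,.079),ray(d["side"],423,262.5,.003))
# predicted coupler radius px in top
E
```

```text
['top'] [ 0.6764231  -0.02161799 -0.14391952] [[0.3, -1.1], [0.7, -2.7], [1.0, -0.2], [-1.0, 0.3], [-1.3, 0.6], [-0.0, 1.8]]
[0.62668972 0.04621624 0.095098  ]
['side'] [ 0.66970584 -0.01405113 -0.15035368] [[-3.7, 0.1], [-0.0, -0.6], [2.0, 0.4], [-1.6, 1.6], [0.1, -1.5], [1.5, -2.4]]
[0.62040995 0.05410168 0.095098  ]
['top', 'side'] [ 0.67541849 -0.02001152 -0.14755007] [[-0.3, -0.8], [0.0, -2.0], [-0.1, 0.5], [-2.0, 0.6], [-2.4, 1.0], [-1.1, 2.5], [-2.7, -2.2], [0.0, -2.6], [1.8, -2.3], [-0.5, -1.7], [0.9, -4.4], [1.6, -5.0]]
[0.62593172 0.04800282 0.095098  ]
[ 0.49578465 -0.21889374  0.079     ]
[ 0.49516417 -0.22055257  0.033     ]
[ 0.49205347 -0.22066388  0.003     ]
side [ 0.49092838 -0.21039991  0.079     ] [ 0.4872664  -0.21259488  0.003     ]
```

```bash
python3 - <<'E'
import cv2,pickle
d=pickle.load(open("cams0.pkl","rb"))
a=cv2.resize(d["side"]["pixels"][210:300,375:500,::-1],None,fx=6,fy=6,interpolation=cv2.INTER_CUBIC)
cv2.imwrite("pics/c4.png",a)
E
```

```text
(no output)
```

View pics/c4.png

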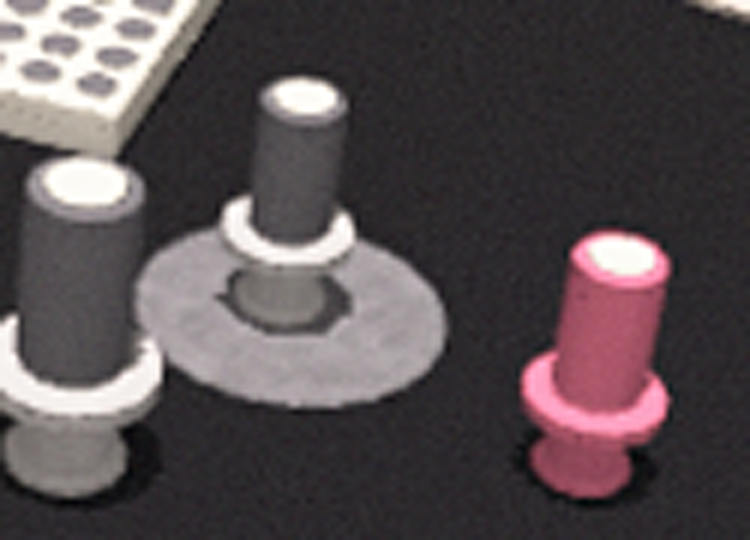

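The zoom shows the target coupler upright on the mat (top ≈(425.7,226), nose base ≈(422,258)). The larger grey decoy is to its left and the pink one to its right. Now moving above the coupler.

Call:
move_arm(
  motion=[
    [[0.0455,-0.0276,0],[0,0,0],1],
    [[0.0455,-0.0276,0],[0,0,0],1],
    [[0.0455,-0.0276,0],[0,0,0],1],
    [[0.0455,-0.0276,0],[0,0,0],1],
    [[0.0455,-0.0276,0],[0,0,0],1],
    [[0.0455,-0.0276,0],[0,0,0],1],
    [[0.0455,-0.0276,0],[0,0,0],1],
    [[0.0455,-0.0276,0],[0,0,0],1],
    [[0.0455,-0.0276,0],[0,0,0],1],
    [[0.0455,-0.0276,0],[0,0,0],1],
    [[0,0,0],[0,0,-0.19],1],
    [[0,0,0],[0,0,-0.19],1],
  ],
)

```text
clock: 1.35
position: [0.4943, -0.2161, 0.1919]
ee_rot: [0.925, 0.379, -0.0, -0.0]
ft_force: [-0.0, -0.5, 0.2]
grip_width: 0.998
grasp_force: 0.0
```

```bash
python3 - <<'E'
from h import *
from workcell import manip, vision
import cv2
c=vision.camera("wrist");pickle.dump(c,open("w1.pkl","wb"));cv2.imwrite("pics/w1.png",c["pixels"][:,:,::-1])
o=manip.get_obs();print(o["clock"],o["position"],o["ee_rot"],o["joint_pos"])
print(-c["R"].T@c["t"],c["R"])
print(proj(c,[[.4958,-.2189,.079],[.491,-.2104,.079]]))
E
```

```text
1.4 [ 0.49390823 -0.21697569  0.19184508] [ 9.23665239e-01  3.83200294e-01 -2.00792476e-04 -1.43702966e-04] [ 0.65672952  0.16721994 -0.36468829  1.67276426  0.06145908  1.31338027
 -0.50327608]
[ 0.55281535 -0.15877977  0.37290024] [[ 0.70128504 -0.71288015 -0.00108739]
 [-0.67629523 -0.66577601  0.31522543]
 [-0.22544191 -0.22032748 -0.9490162 ]]
[[322.66488729 215.92616549]
 [311.3994232  212.99617984]]
```

View pics/w1.png

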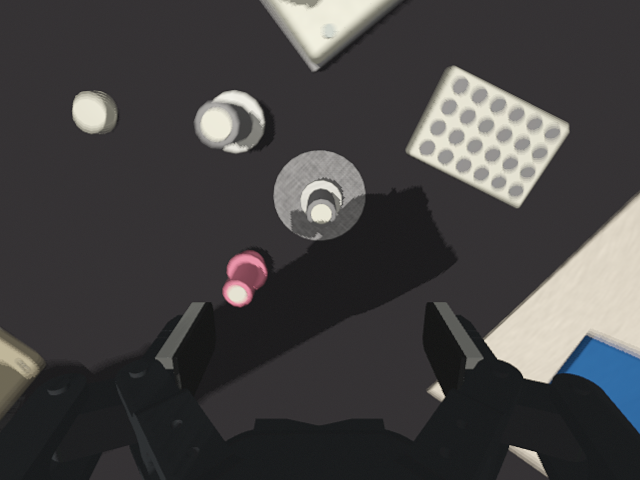

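Wrist view: the coupler top is at (320.5,213) on the mat centred at (320,195), with the decoy, pink one and plate clear of the fingers' path.

```bash
python3 - <<'E'
from h import *
import cv2
c=pickle.load(open("w1.pkl","rb"))
g=c["pixels"].astype(int)
# white disc top: bright blob near (320,213)
m=(g.min(2)[200:226,305:336]>200).astype(np.uint8);n,l,s,ce=cv2.connectedComponentsWithStats(m);print(s,ce+[305,200])
print(ray(c,320.5,212.5,.079),ray(c,321.5,197,.033),ray(c,319.5,195.5,.003))
o=Ro.from_quat([ .923665,.3832,-.0002,-.000144]).as_matrix();print(o)
E
```

```text
[[  0   0  31  26 532]
 [  0   0   2  11  15]
 [  6   4  20  17 259]] [[320.04511278 212.67857143]
 [305.26666667 204.06666667]
 [320.76061776 212.62162162]]
[ 0.4966422  -0.21552034  0.079     ] [ 0.49939971 -0.21434588  0.033     ] [ 0.49435976 -0.21665918  0.003     ]
[[ 7.06315244e-01  7.07897271e-01 -4.79827920e-04]
 [ 7.07897386e-01 -7.06315283e-01  1.12735595e-04]
 [-2.59104573e-04 -4.19295800e-04 -9.99999879e-01]]
```

Call:
move_arm(
  motion=[
    [[0.003,0.002,0.05],[0,0,0],1],
    [[0,0,0.05],[0,0,0],1],
    [[0,0,0.05],[0,0,0],1],
    [[0,0,0.035],[0,0,0],1],
    [[0,0,0.0177],[0,0,0],1],
    [[0,0,0],[0,0,0],1],
    [[0,0,0],[0,0,0],0.2],
    [[0,0,0],[0,0,0],-0.2],
    [[0,0,0],[0,0,0],-1],
    [[0,0,0],[0,0,0],-1],
    [[0,0,0],[0,0,0],-1],
    [[0,0,0],[0,0,0],-1],
  ],
  newtons=90,
)

```text
clock: 2.6
position: [0.4965, -0.2173, 0.0403]
ee_rot: [0.927, 0.375, 0.0, 0.0]
ft_force: [-0.4, 0.5, 0.5]
grip_width: 0.005
grasp_force: 0.0
```

```bash
python3 - <<'E'
from h import *
from workcell import manip, vision
import cv2
d={n:vision.camera(n) for n in("side","top","wrist")};pickle.dump(d,open("cams1.pkl","wb"))
o=manip.get_obs();print(o["clock"],o["position"],o["ee_rot"],o["grip_width"],o["grasp_force"])
I={n:c["pixels"][:,:,::-1] for n,c in d.items()}
w=cv2.resize(I["wrist"],(400,300));s=cv2.resize(I["side"][200:305,360:500],(400,300),interpolation=2);t=cv2.resize(I["top"][250:385,300:480],(400,300),interpolation=2)
w2=cv2.resize(I["wrist"][150:450,120:520],(400,300))
cv2.imwrite("pics/m1.png",np.vstack([np.hstack([w,s]),np.hstack([t,w2])]))
E
```

```text
2.75 [ 0.49642728 -0.21727328  0.04011654] [9.26946538e-01 3.75193436e-01 2.12834024e-05 3.76139078e-05] -0.0006178364207212185 0.0
```

View pics/m1.png

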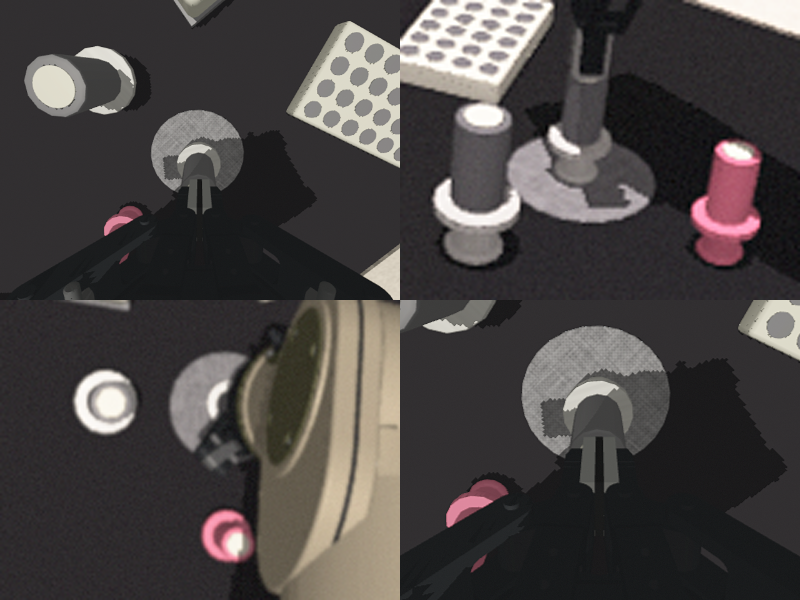

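The coupler still stands on the mat, and the fingers have shut just short of it on the tool's −x side. So the camera estimate is biased. I'll check the projected TCP against the visible fingertips and re-measure.

```bash
python3 - <<'E'
from h import *
import cv2
d=pickle.load(open("cams1.pkl","rb"));w=d["wrist"]
print("TCP px",proj(w,[[.4964,-.2173,.040],[.4964,-.2173,.059]]),"side",proj(d["side"],[[.4964,-.2173,.040]]),"top",proj(d["top"],[[.4964,-.2173,.040]]))
print("mat",ray(w,316,245,.003))
w0=pickle.load(open("w1.pkl","rb"))
R0=Ro.from_quat([ .923665,.3832,-.0002,-.000144]).as_matrix();R1=Ro.from_quat([9.26946538e-01,3.75193436e-01,2.1e-05,3.7e-05]).as_matrix()
for c,R,p in((w0,R0,[.49391,-.21698,.19185]),(w,R1,[.49643,-.21727,.04012])):
    print("cam in tool",R.T@(-c["R"].T@c["t"]-p),(c["R"]@R).round(4).tolist())
# mat circle fit in both wrist images via projection of circle
for n,z0 in(("w0",0),("w1",1)):
    c=w0 if z0==0 else w
    g=cv2.cvtColor(c["pixels"],cv2.COLOR_RGB2GRAY)
    print(n,[g[245,i] for i in range(232,252,2)] if z0 else [g[195,i] for i in range(264,284,2)])
a=np.linspace(0,2*np.pi,13)
for c,p in((w0,[.4944,-.2167]),(w,ray(w,316,245,.003)[:2])):
    q=proj(c,np.c_[p[0]+.048*np.cos(a),p[1]+.048*np.sin(a),0*a+.003]);print(q.min(0),q.max(0))
E
```

```text
TCP px [[318.9587387  270.75167665]
 [318.94856939 286.6958691 ]] side [[422.50550141 242.9804234 ]] top [[403.38266552 296.33705328]]
mat [ 0.49595563 -0.21508665  0.003     ]
cam in tool [ 0.08275862  0.00051531 -0.18107192] [[-0.0093, 1.0, 0.0007], [-0.9491, -0.0086, -0.315], [-0.315, -0.0036, 0.9491]]
cam in tool [ 8.19234348e-02  1.11051167e-04 -1.81045566e-01] [[-0.0007, 1.0, 0.0006], [-0.949, -0.0004, -0.3152], [-0.3152, -0.0008, 0.949]]
w0 [np.uint8(51), np.uint8(52), np.uint8(52), np.uint8(51), np.uint8(47), np.uint8(142), np.uint8(149), np.uint8(154), np.uint8(158), np.uint8(156)]
w1 [np.uint8(48), np.uint8(48), np.uint8(48), np.uint8(48), np.uint8(45), np.uint8(132), np.uint8(150), np.uint8(149), np.uint8(141), np.uint8(150)]
[274.25503513 149.70662304] [364.71228998 237.86507023]
[241.90193828 171.99334435] [389.50793589 309.33213954]
```

The fingers have shut above the coupler's top. In both the side and wrist views they hide its white top, and the coupler hasn't moved. From the images, the real fingertips seem to end about 40 mm short of the reported TCP. I'll raise, open, come down to a height that is safe either way, and check with a picture.

Call:
move_arm(
  motion=[
    [[0,0,-0.06],[0,0,0],-1],
    [[0,0,-0.06],[0,0,0],-1],
    [[0,0,0],[0,0,0],1],
    [[0,0,0],[0,0,0],1],
    [[0,0,0],[0,0,0],1],
    [[0,0,0],[0,0,0],1],
    [[0,0,0],[0,0,0],1],
    [[0,0,0.05],[0,0,0],1],
    [[0,0,0.05],[0,0,0],1],
    [[0,0,0.035],[0,0,0],1],
    [[0,0,0.0185],[0,0,0],1],
    [[0,0,0],[0,0,0],1],
  ],
)

```text
clock: 3.95
position: [0.4951, -0.2167, 0.0131]
ee_rot: [0.927, 0.375, -0.001, -0.001]
ft_force: [0.0, 0.2, -0.5]
grip_width: 1.002
grasp_force: 0.0
```

```bash
python3 - <<'E'
from h import *
from workcell import manip, vision
import cv2
d={n:vision.camera(n) for n in("side","wrist")};pickle.dump(d,open("cams2.pkl","wb"))
o=manip.get_obs();print(o["clock"],o["position"],o["ee_rot"],o["grip_width"],o["ft_force"])
P=o["position"];A=Ro.from_quat(o["ee_rot"]).as_matrix()
pt=lambda x,y,z:P+A@np.array([x,y,z])/1000
print("open tips predicted at z-13 / z-51:")
for z in(-13,-51): print(z,proj(d["wrist"],[pt(11,s*42.5,z) for s in(-1,1)]).round(0).tolist(),proj(d["side"],[pt(0,s*42.5,z) for s in(-1,1)]).round(0).tolist())
I={n:c["pixels"][:,:,::-1] for n,c in d.items()}
w=cv2.resize(I["wrist"],(400,300))
s=cv2.resize(I["side"][160:310,350:500],(600,600),interpolation=2)
m=np.zeros((600,800,3),np.uint8);m[:,:600]=s;m[:300,600:]=cv2.resize(I["wrist"][:,120:520],(200,300))[:,:];cv2.imwrite("pics/m2.png",m)
E
```

```text
4.05 [ 0.49704719 -0.21740285  0.01582748] [9.26918536e-01 3.75262350e-01 3.36792588e-04 2.88997164e-04] 0.9962760530721474 [-1.20185883 -0.5358611   1.02519478]
open tips predicted at z-13 / z-51:
-13 [[235.0, 262.0], [406.0, 262.0]] [[425.0, 261.0], [418.0, 235.0]]
-51 [[214.0, 299.0], [428.0, 299.0]] [[427.0, 244.0], [420.0, 218.0]]
```

View pics/m2.png

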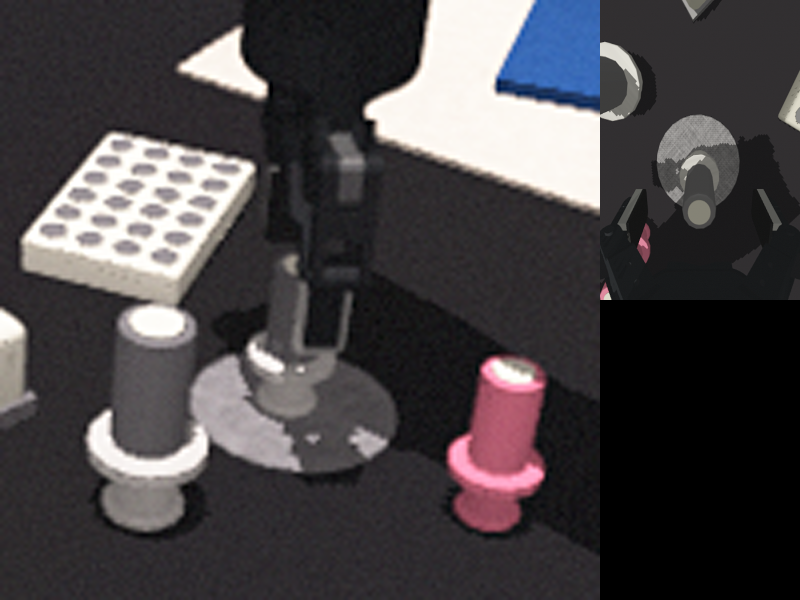

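The side view confirms it: the open fingertip shows at about (431,246), which matches a tip at tool z −51 mm (−38 mm when shut), not −13 mm. The coupler stands between the fingers, its top at wrist (318,338). I'll check the centring along tool x numerically.

```bash
python3 - <<'E'
from h import *
import cv2
d=pickle.load(open("cams2.pkl","rb"));w=d["wrist"]
P=np.array([.49705,-.21740,.01583]);A=Ro.from_quat([9.26918536e-01,3.75262350e-01,3.4e-04,2.9e-04]).as_matrix()
g=w["pixels"][315:365,290:350].astype(int);lum=g.mean(2)
print(lum[::5,::6].round().astype(int))
m=(lum>105).astype(np.uint8);n,l,s,ce=cv2.connectedComponentsWithStats(m)
for k in range(1,n):
    if s[k,4]>100:
        u,v=ce[k]+[290,315];X=ray(w,u,v,.079);print(s[k],u,v,X,A.T@(X-P))
E
```

```text
[[ 63  65  76  75  73  73  73  75  67  64]
 [ 65  74  74  73 104 113  73  75  74  69]
 [ 73  74  95 127 128 127 127 124  73  72]
 [ 73  71 127 128 127 127 128 128  96  73]
 [ 73 110 127 127 127 127 127 127 128  73]
 [ 74 123 127 127 127 127 127 127 128  73]
 [ 73 103 127 128 127 127 127 127 128  73]
 [ 75  73 127 127 127 127 127 127  83  72]
 [ 25  73  73 127 127 127 127 104  74  35]
 [ 26  25  73  73  72  77  73  73  45  27]]
[   6    5   45   40 1403] 317.8952245188881 339.4062722736992 [ 0.49676501 -0.21616019  0.079     ] [ 0.00068385 -0.0010388  -0.06317057]
```

Call:
move_arm(
  motion=[
    [[0.001,-0.0014,0.0105],[0,0,0],1],
    [[0,0,0.0105],[0,0,0],1],
    [[0,0,0],[0,0,0],1],
    [[0,0,0],[0,0,0],0],
    [[0,0,0],[0,0,0],-1],
    [[0,0,0],[0,0,0],-1],
    [[0,0,0],[0,0,0],-1],
    [[0,0,0],[0,0,0],-1],
  ],
  newtons=90,
)

```text
clock: 4.85
position: [0.4965, -0.2161, -0.0003]
ee_rot: [0.927, 0.375, 0.0, 0.0]
ft_force: [-0.1, 0.4, 3.9]
grip_width: 0.282
grasp_force: 88.0
```

Gripped: the opening is ≈24 mm and the grip 88 N. Lifting and computing the transit.

Call:
move_arm(
  motion=[
    [[0,0,-0.03],[0,0,0],-1],
    [[0,0,-0.06],[0,0,0],-1],
    [[0,0,-0.06],[0,0,0],-1],
    [[0,0,-0.06],[0,0,0],-1],
    [[0,0,-0.03],[0,0,0],-1],
    [[0,0,0],[0,0,0],-1],
  ],
)

```text
clock: 5.45
position: [0.498, -0.2166, 0.183]
ee_rot: [0.927, 0.375, 0.002, 0.002]
ft_force: [-0.2, 0.4, -1.4]
grip_width: 0.283
grasp_force: 88.3
```

```bash
cat >> h.py <<'E'
a24=np.radians(24)
def port(mx,my,yaw,side=1):
    M=Ro.from_euler('z',yaw).as_matrix(); return M@[-.05,side*.06,.075]+[mx,my,0], M@[-np.sin(a24),0,np.cos(a24)]
def plan(o,tgt,zt):
    "shift and turn in tool axes (unscaled) to bring TCP to tgt, tool z to zt"
    A=Ro.from_quat(o["ee_rot"]).as_matrix();z=A[:,2];k=np.cross(z,zt);s=np.linalg.norm(k);ang=np.arctan2(s,z@zt)
    rv=A.T@(k/s*ang) if s>1e-9 else k
    return A.T@(tgt-o["position"])/.75, rv/(np.pi/4), np.degrees(ang), Ro.from_matrix(Ro.from_rotvec(k/s*ang).as_matrix()@A)
E
python3 - <<'E'
from h import *
from workcell import manip
o=manip.get_obs();print(o["clock"],o["position"],o["grip_width"],o["grasp_force"],o["ft_force"])
p,ax=port(.6774,-.0186,-.145);print(p,ax)
t=p+ax*.085
print(t);print(plan(o,t,-ax)[:3])
E
```

```text
5.45 [ 0.49804839 -0.21663054  0.18300317] 0.2825212580991094 88.34500908851624 [-0.15628095  0.36775664 -1.39330583]
[0.63659425 0.04799498 0.075     ] [-0.40246831  0.05877037  0.91354546]
[0.60238444 0.05299046 0.15265136]
(array([ 0.34990402, -0.16178111,  0.04026317]), array([-4.14987001e-01,  3.22745672e-01, -1.38044908e-19]), np.float64(23.65729134333178))
```

Call:
move_arm(
  motion=[
    [[0.0437,-0.0202,0.005],[0,0,0],-1],
    [[0.0437,-0.0202,0.005],[0,0,0],-1],
    [[0.0437,-0.0202,0.005],[0,0,0],-1],
    [[0.0437,-0.0202,0.005],[0,0,0],-1],
    [[0.0437,-0.0202,0.005],[0,0,0],-1],
    [[0.0437,-0.0202,0.005],[0,0,0],-1],
    [[0.0437,-0.0202,0.005],[0,0,0],-1],
    [[0.0437,-0.0202,0.005],[0,0,0],-1],
    [[0,0,0],[-0.1037,0.0807,0],-1],
    [[0,0,0],[-0.1037,0.0807,0],-1],
    [[0,0,0],[-0.1037,0.0807,0],-1],
    [[0,0,0],[-0.1037,0.0807,0],-1],
  ],
)

```text
clock: 6.65
position: [0.5995, 0.0536, 0.1479]
ee_rot: [0.907, 0.367, 0.178, 0.103]
ft_force: [0.6, -0.2, -0.3]
grip_width: 0.276
grasp_force: 88.2
```

```bash
python3 - <<'E'
from h import *
from workcell import manip, vision
import cv2
d={n:vision.camera(n) for n in("wrist","top","side")}
o=manip.get_obs();d["o"]=o;pickle.dump(d,open("cams3.pkl","wb"))
print(o["clock"],o["position"],o["ee_rot"],o["joint_pos"])
w=d["wrist"];p,ax=port(.6774,-.0186,-.145);P=o["position"];A=Ro.from_quat(o["ee_rot"]).as_matrix()
print("pred port0, tip, rim",proj(w,[p,p+.022*ax,P-A[:,2]*.0033]).round(1).tolist(),"z err",A[:,2],-ax)
im=w["pixels"][:,:,::-1].copy()
x,y,W,H,s=200,120,200,150,4
c=cv2.resize(im[y:y+H,x:x+W],None,fx=s,fy=s,interpolation=2)
for i in range(0,W,20): cv2.putText(c,str(x+i),(i*s,10),0,.35,(0,255,0),1);cv2.line(c,(i*s,12),(i*s,18),(0,255,0),1)
for j in range(0,H,20): cv2.putText(c,str(y+j),(0,j*s+4),0,.35,(0,255,255),1);cv2.line(c,(24,j*s),(30,j*s),(0,255,255),1)
cv2.imwrite("pics/w3.png",c)
E
```

```text
6.8 [0.5978123  0.05323991 0.14712312] [0.90728473 0.36798545 0.17566145 0.10278219] [ 0.28360711  0.04868599 -0.55785529  1.9679425   0.26913521  0.77092451
 -1.22838626]
pred port0, tip, rim [[324.9, 222.3], [325.2, 231.4], [317.5, 275.7]] z err [ 0.39439461 -0.05722371 -0.91715775] [ 0.40246831 -0.05877037 -0.91354546]
```

```bash
python3 - <<'E'
from h import *
import cv2
d=pickle.load(open("cams3.pkl","rb"));w=d["wrist"]
p,ax=port(.6774,-.0186,-.145);yv=np.array([np.sin(.145),np.cos(.145),0]);xv=np.cross(yv,ax)
im=w["pixels"][:,:,::-1]
x,y,W,H,s=235,150,180,150,4
c=cv2.resize(im[y:y+H,x:x+W],None,fx=s,fy=s,interpolation=2)
for i in range(5,W,20): cv2.putText(c,str(x+i),(i*s,10),0,.35,(0,255,0),1);cv2.line(c,(i*s,12),(i*s,18),(0,255,0),1)
for j in range(0,H,20): cv2.putText(c,str(y+j),(0,j*s+4),0,.35,(0,255,255),1);cv2.line(c,(24,j*s),(30,j*s),(0,255,255),1)
t=np.linspace(0,2*np.pi,16,endpoint=False)
for q,col in((p+.03*(np.cos(t)[:,None]*xv+np.sin(t)[:,None]*yv),(0,0,255)),([p+.022*ax],(0,255,0))):
    for u,v in proj(w,q): cv2.circle(c,(int((u-x+.5)*s),int((v-y+.5)*s)),2,col,-1)
cv2.imwrite("pics/w3.png",c)
E
```

```text
(no output)
```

View pics/w3.png

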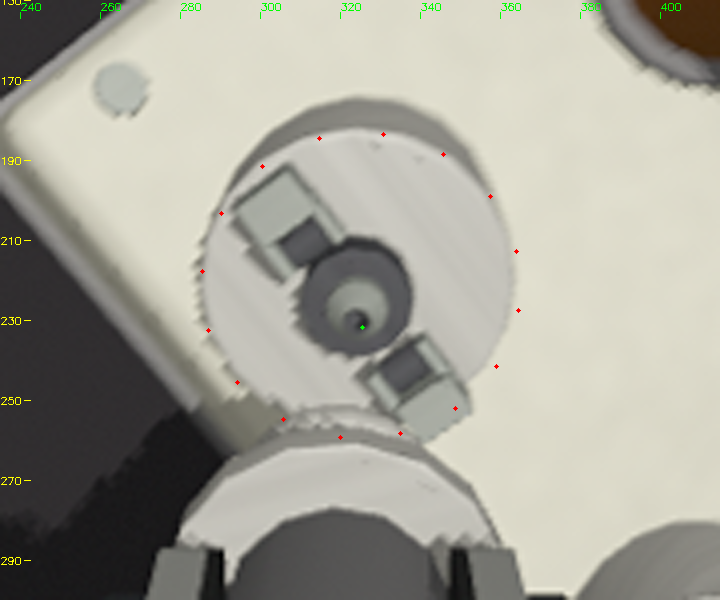

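The wrist view shows the left fitting: stem tip at (323.3,229.5) against a predicted (325.2,231.4), and the boss edges within about 1 px of prediction. The catches run from upper left to lower right. I'll refine the port pose from this picture.

```bash
python3 - <<'E'
from h import *
d=pickle.load(open("cams3.pkl","rb"));w=d["wrist"];o=d["o"];P=o["position"];A=Ro.from_quat(o["ee_rot"]).as_matrix()
cr=lambda q:(np.array(q)/4+[235,150]-.5)
t=np.linspace(0,2*np.pi,90)
q=proj(w,[P+A@np.array([.02*np.cos(k),.02*np.sin(k),-.0303]) for k in t]);print("flange u ext",q.min(0),q.max(0),"obs",279.5,359.5,"top",cr([330,445]))
def feats(v):
    x,y,yaw=v;p,ax=port(x,y,yaw);M=Ro.from_euler('z',yaw).as_matrix();yv=M[:,1];xv=np.cross(yv,ax)
    c=p+.03*(np.cos(t)[:,None]*xv+np.sin(t)[:,None]*yv);q=proj(w,c)
    tip=proj(w,[p+.022*ax])[0];l=.02;e=proj(w,[p+yv*l+.014*ax,p-yv*l+.014*ax]);dd=e[1]-e[0]
    return np.r_[q[:,0].min(),q[:,0].max(),q[:,1].min(),tip,np.degrees(np.arctan2(dd[1],dd[0]))]
obs=np.r_[cr([203,0])[0],cr([515,0])[0],cr([0,129])[1],cr([355,320]),51.6]
v0=[.6774,-.0186,-.145];print(feats(v0)-obs)
s=least_squares(lambda v:(feats(v)-obs)/[1,1,1,.7,.7,1],v0);print(s.x,feats(s.x)-obs)
p,ax=port(*s.x);p0,ax0=port(*v0);print(p-p0,np.degrees(np.arccos(ax@ax0)))
obsn=o
for h in(.085,.030): print(h,p+ax*h,plan(o,p+ax*h,-ax)[:3])
E
```

```text
flange u ext [274.39168334 260.44092122] [360.54391219 337.3970227 ] obs 279.5 359.5 top [317.   260.75]
[-0.21631026  1.48677488  1.01732522  1.94621543  1.90938063 -0.35630174]
[ 0.67687036 -0.01758007 -0.15550127] [-1.47399206  0.33154447 -0.54834079  0.55506132  0.26683673  0.24421913]
[0.00017192 0.00144476 0.        ] 0.24472368276749212
0.085 [0.60261071 0.05479418 0.15265136] (array([ 0.00752088,  0.00490141, -0.00435566]), array([-1.26329141e-02,  2.26548588e-03, -1.65653890e-18]), np.float64(0.577549965528261))
0.03 [0.62471131 0.05132954 0.10240636] (array([0.00765136, 0.005629  , 0.06897394]), array([-1.26329141e-02,  2.26548588e-03, -1.65653890e-18]), np.float64(0.577549965528261))
```

Call:
move_arm(
  motion=[
    [[0.0038,0.0027,0.005],[-0.0063,0.0011,0],-1],
    [[0.0038,0.0027,0.015],[-0.0063,0.0011,0],-1],
    [[0,0,0.02],[0,0,0],-1],
    [[0,0,0.015],[0,0,0],-1],
    [[0,0,0],[0,0,0],-1],
    [[0,0,0],[0,0,0],-1],
  ],
)

```text
clock: 7.4
position: [0.6235, 0.0522, 0.114]
ee_rot: [0.907, 0.366, 0.18, 0.106]
ft_force: [0.5, -0.2, -1.5]
grip_width: 0.284
grasp_force: 88.4
```

```bash
cat > chk.py <<'E'
from h import *
from workcell import manip
p,ax=port(.67695,-.0179,-.152)
o=manip.get_obs();A=Ro.from_quat(o["ee_rot"]).as_matrix();r=o["position"]-p
f=o["ft_force"]
print(o["clock"],"h",r@ax*1000,"lateral err to go, tool mm",(A.T@-(r-(r@ax)*ax)*1000).round(2),"F along ax",f@ax,"F tool",(A.T@f).round(2),"w",o["grip_width"],o["grasp_force"])
x=plan(o,p+ax*(r@ax),-ax);print(x[0].round(4),x[1].round(4),x[2])
E
python3 chk.py
```

```text
7.4 h 41.08481443563074 lateral err to go, tool mm [-3.14 -2.08 -0.01] F along ax -1.57752450484813 F tool [-0.17 -0.06  1.58] w 0.2843463697211801 88.36775779724121
[-0.0042 -0.0028 -0.    ] [ 0.0015 -0.0018  0.    ] 0.10744291898321527
```

Call:
move_arm(
  motion=[
    [[-0.0042,-0.0028,0],[0.0015,-0.0018,0],-1],
    [[0,0,0],[0,0,0],-1],
    [[0,0,0],[0,0,0],-1],
    [[0,0,0],[0,0,0],-1],
    [[0,0,0],[0,0,0],-1],
  ],
)

```text
clock: 7.9
position: [0.6199, 0.0514, 0.113]
ee_rot: [0.907, 0.366, 0.179, 0.107]
ft_force: [-0.4, 0.2, -1.1]
grip_width: 0.277
grasp_force: 88.4
```

```bash
python3 chk.py; python3 - <<'E'
from h import *
from workcell import vision
d={n:vision.camera(n) for n in("wrist","side","top")};w=d["wrist"];pickle.dump(d,open("cams4.pkl","wb"))
E
python3 chk.py
python3 - <<'E'
from h import *
w=pickle.load(open("cams4.pkl","rb"))["wrist"]
p,ax=port(.67695,-.0179,-.152)
q=proj(w,[p,p+.012*ax,p+.022*ax]);print(q)
g=w["pixels"].mean(2).round().astype(int);u,v=q[2].round().astype(int)
print(u-20,v-18);print(g[v-36:v+30:3,u-33:u+34:3])
E
```

```text
7.9 h 41.599728594252205 lateral err to go, tool mm [ 0.07 -0.15 -0.  ] F along ax -0.8798465218308238 F tool [-0.41 -0.73  0.88] w 0.27700648702941505 88.36749315261841
[ 0.0001 -0.0002 -0.    ] [ 0.0018 -0.0008 -0.    ] 0.08753795285153879
8.05 h 41.44115210257892 lateral err to go, tool mm [ 0.16 -0.05  0.  ] F along ax -1.1540632951471177 F tool [ 0.16 -0.45  1.15] w 0.2835643085393533 88.36714625358582
[ 0.0002 -0.0001  0.    ] [ 0.0015 -0.0005  0.    ] 0.07101700682043724
[[319.05255786 243.9593039 ]
 [319.08050648 250.62846189]
 [319.10604945 256.72358076]]
299 239
[[118 165 165 167 168 169 140 120 193 189 191 192 198 197 195 189 194 190
  193 193 192 193 192]
 [165 165 166 168 167 168 170 164 115 191 190 191 194 197 196 194 188 193
  190 194 192 191 193]
 [166 165 168 167 168 165  67 154 169 152 189 190 191 195 196 195 192 189
  191 191 194 191 190]
 [106 168 167 168 130  76  87  88 162 150 100 111 145 190 196 196 194 191
  190 190 192 193 190]
 [193 147 168  97  81  89  90  84  65 115  54  58  60  55 136 197 196 194
  189 192 189 191 192]
 [143 111 165 149  88  88  82  68  4
[... 913 characters left out ...]
133 167 185 188 190]
 [113 114 116 122 161 194 190 192 192 189 188 186 187 188 188 188 191 199
  207 137 158 185 189]
 [114 108 160 194 191 190 188 187 186 187 187 188 189 191 193 193 193 193
  193 200 147 137 191]
 [105 178 188 186 186 186 187 187 188 190 192 192 193 192 193 192 191 190
  189 189 193 164 125]
 [156 187 186 186 188 189 191 192 192 193 194 195 192 190 188 190 189 190
  191 191 151 193 185]
 [188 188 190 191 192 192 193 196 160 111  81  81  84 117 147 189 192 192
  191 191 190 180 190]
 [191 191 192 192 191 192 119  73  78  80  82  84  84  85  86  85 141 189
  188 189 188 188 188]
 [195 193 189 188 193  78  74  76  78  80  82  84  85  85  87  88  86 100
  191 189 187 189 187]]
```

Call:
move_arm(
  motion=[
    [[0,0,0.012],[0,0,0],-1],
    [[0,0,0.008],[0,0,0],-1],
    [[0,0,0.006],[0,0,0],-1],
    [[0,0,0.005],[0,0,0],-1],
    [[0,0,0.004],[0,0,0],-1],
    [[0,0,0],[0,0,0],-1],
    [[0,0,0],[0,0,0],-1],
  ],
)

```text
clock: 8.75
position: [0.6305, 0.0498, 0.0889]
ee_rot: [0.907, 0.367, 0.179, 0.107]
ft_force: [-0.6, -0.6, -0.9]
grip_width: 0.283
grasp_force: 88.4
```

```bash
python3 chk.py
```

```text
8.75 h 15.189940784877736 lateral err to go, tool mm [ 0.07 -0.04 -0.  ] F along ax -0.5759450349828917 F tool [-1.1  -0.23  0.58] w 0.283276783641538 88.36776494979858
[ 0.0001 -0.     -0.    ] [ 0.0013 -0.0006 -0.    ] 0.06691965254670126
```

Call:
move_arm(
  motion=[
    [[0,0,0.004],[0,0,0],-1],
    [[0,0,0.003],[0,0,0],-1],
    [[0,0,0],[0,0,0],-1],
  ],
)

```text
clock: 9.05
position: [0.6328, 0.0498, 0.0844]
ee_rot: [0.907, 0.367, 0.179, 0.107]
ft_force: [-3.6, 1.4, 4.3]
grip_width: 0.282
grasp_force: 89.0
```

Call:
move_arm(
  motion=[
    [[0,0,0.002],[0,0,0],-1],
    [[0,0,0.002],[0,0,0],-1],
    [[0,0,0],[0,0,0],-1],
  ],
)

```text
clock: 9.35
position: [0.634, 0.0497, 0.0819]
ee_rot: [0.907, 0.367, 0.179, 0.107]
ft_force: [-4.4, 0.9, 7.0]
grip_width: 0.281
grasp_force: 89.6
```

```bash
python3 chk.py
```

```text
9.35 h 7.4328650455814715 lateral err to go, tool mm [-0.42 -0.11 -0.  ] F along ax 8.260826354048106 F tool [-0.57 -1.16 -8.26] w 0.2814478544433763 89.58529472351074
[-0.0006 -0.0001 -0.    ] [ 0.002  -0.0013  0.    ] 0.10638467319269106
```

Call:
move_arm(
  motion=[
    [[0,0,0.002],[0,0,0],-1],
    [[0,0,0.002],[0,0,0],-1],
    [[0,0,0],[0,0,0],-1],
  ],
)

```text
clock: 9.65
position: [0.6352, 0.0495, 0.079]
ee_rot: [0.907, 0.367, 0.18, 0.107]
ft_force: [-3.6, 1.6, 4.5]
grip_width: 0.283
grasp_force: 89.4
```

Call:
move_arm(
  motion=[
    [[0,0,0.002],[0,0,0],-1],
    [[0,0,0.002],[0,0,0],-1],
    [[0,0,0.001],[0,0,0],-1],
    [[0,0,0],[0,0,0],-1],
  ],
)

```text
clock: 10.05
position: [0.6368, 0.0492, 0.0755]
ee_rot: [0.907, 0.367, 0.179, 0.107]
ft_force: [-5.3, 1.0, 7.7]
grip_width: 0.284
grasp_force: 89.3
```

```bash
python3 chk.py
```

```text
10.05 h 0.4450061833893707 lateral err to go, tool mm [-0.4  -0.12 -0.  ] F along ax 9.234666755968895 F tool [-0.93 -1.58 -9.24] w 0.2838137256471511 89.2930555343628
[-0.0005 -0.0002 -0.    ] [ 0.0018 -0.0014 -0.    ] 0.10189365000026238
```

Call:
move_arm(
  motion=[
    [[0,0,0.001],[0,0,0],-1],
    [[0,0,0.001],[0,0,0],-1],
    [[0,0,0],[0,0,0],-1],
  ],
)

```text
clock: 10.35
position: [0.6374, 0.0491, 0.0743]
ee_rot: [0.907, 0.367, 0.179, 0.107]
ft_force: [-6.3, 1.9, 8.2]
grip_width: 0.282
grasp_force: 89.3
```

```bash
python3 chk.py
```

```text
10.35 h -0.9359142731691742 lateral err to go, tool mm [-0.42 -0.16 -0.  ] F along ax 10.129194660723106 F tool [ -0.81  -2.66 -10.13] w 0.2821480141731154 89.29690718650818
[-0.0006 -0.0002 -0.    ] [ 0.0019 -0.0014  0.    ] 0.10537255333411645
```

Call:
move_arm(
  motion=[
    [[0,0,0.001],[0,0,0],-1],
    [[0,0,0],[0,0,0],-1],
  ],
)

```text
clock: 10.55
position: [0.6376, 0.0491, 0.0741]
ee_rot: [0.907, 0.367, 0.179, 0.107]
ft_force: [-11.6, 1.8, 15.9]
grip_width: 0.28
grasp_force: 90.7
```

```bash
python3 chk.py
```

```text
10.55 h -1.186921995754226 lateral err to go, tool mm [-0.55 -0.21 -0.  ] F along ax 19.238433470945566 F tool [ -2.56  -3.33 -19.25] w 0.27993809905052935 90.72736501693726
[-0.0007 -0.0003 -0.    ] [ 0.0023 -0.0011  0.    ] 0.11745393711323765
```

The stop is hit at the expected depth, with the force jumping to 19 N. I'll add a small margin and check that it holds steady.

Call:
move_arm(
  motion=[
    [[0,0,0.0005],[0,0,0],-1],
    [[0,0,0],[0,0,0],-1],
    [[0,0,0],[0,0,0],-1],
    [[0,0,0],[0,0,0],-1],
    [[0,0,0],[0,0,0],-1],
    [[0,0,0],[0,0,0],-1],
  ],
)

```text
clock: 11.15
position: [0.6377, 0.0492, 0.0741]
ee_rot: [0.907, 0.367, 0.18, 0.107]
ft_force: [-15.4, 1.1, 20.0]
grip_width: 0.281
grasp_force: 91.1
```

```bash
python3 chk.py
```

```text
11.15 h -1.2407277238851226 lateral err to go, tool mm [-0.67 -0.22 -0.  ] F along ax 24.534426290324447 F tool [ -4.59  -3.9  -24.55] w 0.2812687212955508 91.14107608795166
[-0.0009 -0.0003 -0.    ] [ 0.0026 -0.0012  0.    ] 0.13009229407039122
```

```bash
python3 -c "
from workcell import order
print(order.hand_in())"
```

```text
the job is handed in; nothing more can be done
None
```

I pressed the smaller grey coupler onto the left nipple, in front of the bottle, until it met the hard stop at the expected depth. I handed in at 11.15 s with it still gripped and held home at about 24 N; hand-in returned no verdict.

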